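Fold down a ratcheted hand rest

TASK

The hand rest beside the stereo microscope is propped up on its ratchet. Without grasping or lifting anything, press the thumb paddle of the pawl all the way down with the fingertips so that the hook leaves the teeth, then push the padded rest down until it lies flat on its stop, leaving the pawl free. Do not force the rest down against the teeth, do not raise it, and leave the small things standing round it where they are.

Things in the scene. Friction and masses are not known exactly. Their poses are not given: they have to be found in the camera images.
- rest_base: grey stand fixed to the worktop, plate 150 x 290 x 8 mm, cheeks 105 mm high. Origin on the worktop under the middle of the hinge, whose axis is along base x, 85 mm up. The rest reaches toward base +y (158 mm when flat); toothed sector and pawl at x = -56 mm, paddle toward -y. z up; yaw -0.55 to 0.2 rad.
- rest (a joint): angle (rad) of the padded rest above level: 0 = flat on its stop, at most 0.9; starts at about 0.5 to 0.6. Stiff hinge: the rest stays where it is left; with the pawl free about 1 to 4 N straight down on point pad_top lowers it. While the pawl is engaged a tooth stops it at about 0.47 (yielding to 0.43 at 20 N).
- pawl (a joint): angle (rad) of the pawl: 0 = hook in the teeth, about 0.15 = hook just clear, 0.35 = paddle fully down at its stop. No spring: friction keeps it where it is left; about 2 to 4 N down on point paddle_top turns it.
- paddle_top (a point): point on the upper face of the pawl's dark steel thumb paddle (38 mm along base x; reaches 35 mm from here toward base +y and 25 mm toward -y; 6 thick), level and 64 mm above the worktop at the start. It turns with the pawl: sinks 30 mm and moves 9 mm toward base -y as the pawl goes fully down. Pivot 80 mm toward base +y and 39 mm lower. Press here, clear of the hook.
- pad_top (a point): point on the upper face of the black pad near the rest's free end, on its centre line, 110 mm from the hinge along the rest and 11 mm above the hinge's plane; it turns with the rest. The pad is 74 mm wide, and reaches 48 mm beyond this point. 96 mm above the worktop when the rest lies flat.
- loupe: loose black loupe, 39 mm across, 38 mm high, origin under its centre; behind the rest; leave it alone
- objective_case: loose round objective case, 42 mm across, 54 mm high, origin under its centre; behind the hinge and pawl; leave it alone
- usb_stick: loose memory stick 56 x 18 x 9 mm, origin under its centre; on the worktop in front of the stand; leave it alone
- specimen: loose round black mounted specimen, 30 mm across, 14 mm high, origin under its centre; on the worktop just in front of the stand; leave it alone

How it is judged (in metres and radians):
On the way, in this order (a step that is already met when the one before it is completed fails the run):
1. the pawl is pressed free (paddle down) while the rest still stands raised (value of joint pawl above 0.25 rad and value of joint rest above 0.42 rad), for 0.1 s.
2. the rest is pushed down flat by the robot (value of joint rest below 0.05 rad and contact force between the fingers and rest above 0.3 N), for 0.05 s.
At the end, for the whole second after the job is handed in: The rest lies flat on its stop (within 0.05 rad) and still, the pawl is left free (over 0.22 rad), and the four small things stand within 15 mm of where they were (value of joint rest below 0.05 rad and value of joint pawl above 0.22 rad and velocity of joint rest between -0.05 and 0.05 rad/s and distance of each of loupe, objective_case, usb_stick, specimen from where it was at the start of the episode below 0.015 m); the robot touches nothing.
It fails at once if the rest is forced down past a tooth with the pawl engaged (value of joint rest below 0.38 rad and value of joint pawl below 0.08 rad).
It fails at once if the rest is raised (value of joint rest above 0.68 rad).
It fails at once if a small thing beside the rest is pushed or lifted more than 15 mm (distance of any of loupe, objective_case, usb_stick, specimen from where it was at the start of the episode above 0.015 m).
It also fails if it takes over 38 s, if anything falls off the work surface, if the arm or the gripper's body presses on something with over 40 N, if the wrist force passes 120 N, or if a joint passes its speed limit or range.

ROBOT

A 6-joint arm with a two-finger parallel gripper is mounted at the origin on a cart in front of the work surface, level with it; the furniture and walls round the work are solid. World frame = base frame: x ahead of the robot, y to its left, z up, the work surface at z = 0. Lengths are in mm, angles in rad, forces in N, time in s.
With the tool pointing down it reaches from about 325 to 850 mm from the base axis. Payload 15.5 kg.
Tool frame: the origin (TCP) lies midway between the tips of the shut fingers; the grasp point (between the pads) lies 19 mm behind it (grip_depth is the distance from the TCP to the grasp point, in mm); y points along the fingers, z is the direction in which the jaws open and shut, and the axes are right-handed (so a half turn about y gives the same grasp; the last joint's range is limited). The gripper opens to 91 mm and grips with 3 to 60 N. Pads are 32 mm wide; open, the fingers measure 118 mm over their backs; the gripper's body (76 mm by 178 mm) begins 60 mm behind the grasp point.
Start: joints at [1.079, 0.494, 1.345, -0, 1.302, -0.096], TCP at [240.962, 576.683, 213.915] pointing down, gripper open.
Joint ranges: [-2.91, 2.91], [-0.82, 2.16], [0.22, 2.67], [-1.22, 4.37], [0.12, 2.79], [-3.08, 3.08]. Speed limits (rad/s): [1.89, 1.89, 2.57, 3.01, 3.01, 3.01].

INTERFACE

Orientations are given as a unit quaternion [w, x, y, z].
In Python, from station import observe, camera, camera_model, sign_off, grip_depth gives the robot as it stands. The module is installed in compiled form; this text tells all that it offers.
- The arm moves only by the shell command python3 -m inch 'ROWS'. ROWS is JSON, one flat list of numbers, 5 for each row, row after row: the shift along the tool's x, y, z in m, then the turn about the tool's y in rad, then the closure, from -1 (fully open) to 1 (shut). In form: [dx, dy, dz, roll, grip, dx, dy, dz, roll, grip, ...]. A call has 1 to 10 rows; each row is the pose to reach, as a shift and turn from the pose measured when the call began, along the tool's axes at that moment; what a row does not reach only later rows make up. A row lasts 1/10 s, in which the tool goes at most 50 mm and 8.59 degrees, less where a joint would pass 70% of its speed; a pose out of reach is approached as far as the arm can. A call with a gripper value outside its range is refused whole. The fingers move at their own pace and stop on an object; the grip force is fixed at half the most. Time passes only in rows, so rows that repeat a pose let the fingers close. It gives the time, the measured TCP pose, the force and the opening at its end, in the units of the state.
- observe(): the state, without advancing time (a new reading comes with each control period).
- camera(name): name is "side" or "top"; returns the picture (480x640x3 uint8, blue, green, red); there is no depth.
- camera_model(name): a dict with "mtx" (3x3 intrinsics, pixels), "dist" ([k1, k2, p1, p2, k3] as OpenCV has them; the pictures are not rectified), "rvec" (rotation vector, rad) and "tvec" (3), from world to camera coordinates, as OpenCV has them. Camera axes: x right, y down, z forward; pixel columns grow to the right and rows downward; lengths in mm; the calibration is good to about 2 mm. A picture is of the moment at which its call begins. camera_model takes no time and is no camera call.
- sign_off(): hands the job in, once; it reports no verdict.
The state is a dict: "time": time; "q": joint angles; "joint_velocities": joint speeds; "effort": joint torques, N m; "ee_pos": TCP position; "tool_rot": TCP orientation; "ft_force": force on the tool from outside, world axes, zero at the start; "moment": the same for the moment, N m; "gripper_width": finger opening in mm.
Only numpy, scipy, OpenCV 4.12 (cv2) and the standard library are available. Lean on these libraries where they do the work, as an engineer would, in place of code of your own. Each camera call takes 0.05 s, during which the arm holds its last target. There are 200 camera calls.

## Working session

There is one attempt and no reset: what is moved stays moved. The work goes in short steps, Python scripts to look and compute and a shell command to move; the robot and the scene stay as the last step left them, time stands still between calls to the robot, and variables do not carry over. Pictures are saved under pics/ and viewed, about 8 in all and at most 12, crops included, and the job is handed in when it is done.

```bash
mkdir -p pics
python3 - <<'E'
from station import *
import cv2
for n in("side","top"):
    cv2.imwrite(f"pics/{n}0.png",camera(n)); m=camera_model(n); print(n,m)
s=observe(); print(s); print(grip_depth)
E
```

```text
side {'mtx': array([[622.45316195,   0.        , 324.54300985],
       [  0.        , 622.45316195, 243.37518349],
       [  0.        ,   0.        ,   1.        ]]), 'dist': array([0.02676795, 0.        , 0.        , 0.        , 0.        ]), 'rvec': array([ 2.04477837, -0.58160311,  0.30681432]), 'tvec': array([-311.82293059,  340.36339279,  470.95582632])}
top {'mtx': array([[435.12290019,   0.        , 320.35991463],
       [  0.        , 435.12290019, 242.7278769 ],
       [  0.        ,   0.        ,   1.        ]]), 'dist': array([-0.08541933,  0.        ,  0.        ,  0.        ,  0.        ]), 'rvec': array([ 2.21508674, -2.20087781,  0.04833255]), 'tvec': array([271.46409254, 527.60615695, 918.78716791])}
{'time': 0.1, 'q': array([ 1.07948490e+00,  4.94172920e-01,  1.34605395e+00, -4.84544109e-06,
        1.30249609e+00, -9.54781361e-02]), 'joint_velocities': array([-0.00119977, -0.00111013, -0.00385653,  0.00062452,  0.0003087 ,
        0.00135341]), 'effort': array([ 1.51648383e-03, -8.80244064e+01, -3.82540584e+01,  7.10883946e-02,
        4.83365671e-02, -6.42333043e-05]), 'ee_pos': array([240.81262779, 576.38081109, 213.37079174]), 'tool_rot': array([-0.69291985,  0.69368589, -0.13914986,  0.13892188]), 'ft_force': array([-0.83949704,  0.25560251,  0.07862435]), 'moment': array([-0.02782306,  0.01296825,  0.01960914]), 'gripper_width': 91.29665675188755}
18.8
```

View pics/side0.png

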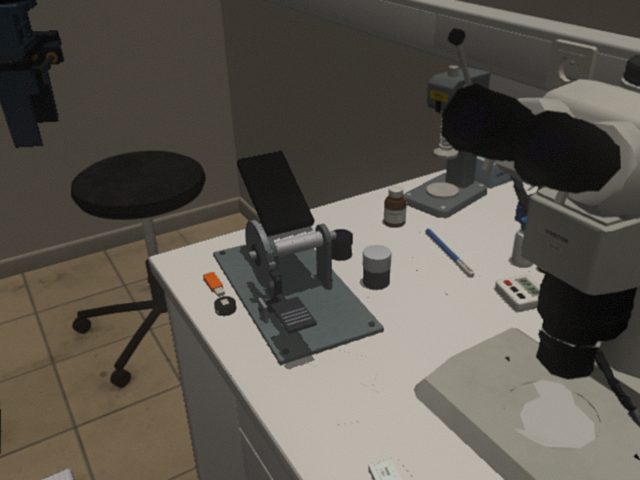

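View pics/top0.png

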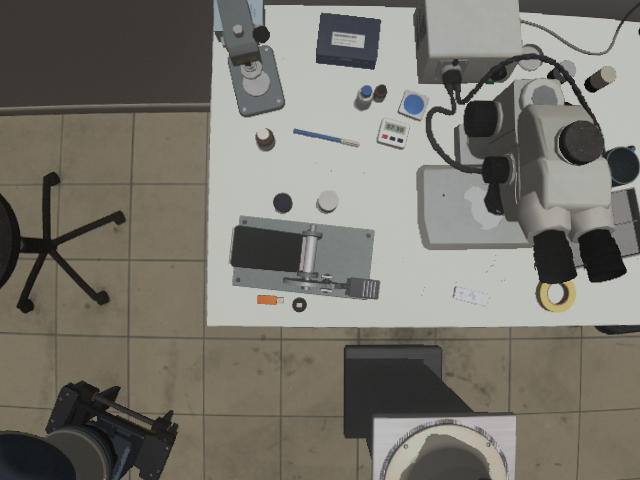

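The overview shows the stand, with its plate corners in the top view at about (242,217), (374,230), (367,298) and (233,285). The paddle is near (365,288) in the top view and (293,315) in the side view. The next step is a zoomed view of both for accurate pixels.

Run:
```python
import cv2,numpy as np
t=cv2.imread("pics/top0.png")[190:320,220:390]; s=cv2.imread("pics/side0.png")[140:370,195:395]
t=cv2.resize(t,None,fx=4.5,fy=4.5,interpolation=cv2.INTER_CUBIC)
for i in range(0,170,20): cv2.putText(t,str(220+i),(int(i*4.5),10),0,.35,(0,0,255)); cv2.line(t,(int(i*4.5),12),(int(i*4.5),20),(0,0,255))
for i in range(10,130,20): cv2.putText(t,str(190+i),(0,int(i*4.5)+4),0,.35,(0,0,255))
s=cv2.resize(s,None,fx=2.6,fy=2.6,interpolation=cv2.INTER_CUBIC)
for i in range(5,200,20): cv2.putText(s,str(195+i),(int(i*2.6)-8,10),0,.35,(0,0,255))
for i in range(20,230,20): cv2.putText(s,str(140+i),(0,int(i*2.6)+4),0,.35,(0,0,255))
cv2.imwrite("pics/tz.png",t);cv2.imwrite("pics/sz.png",cv2.convertScaleAbs(s,alpha=1.6))
```

```text
(no output)
```

View pics/tz.png

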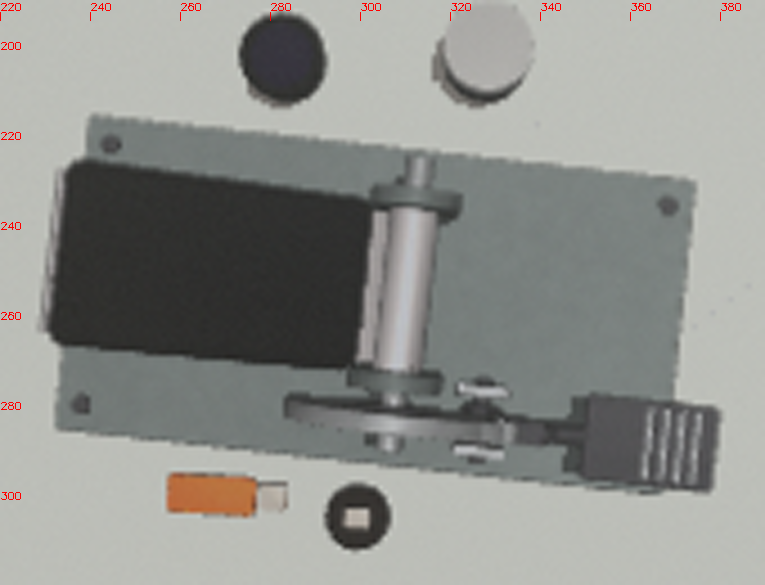

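View pics/sz.png

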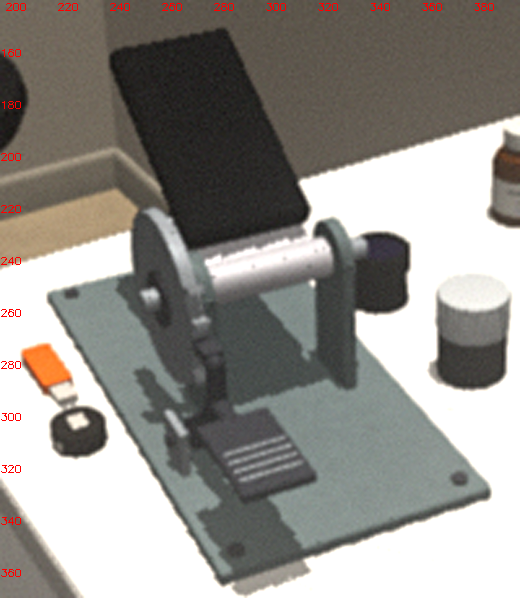

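```bash
cat > h.py <<'E'
import numpy as np,cv2
from station import *
def ray(n,p):
    m=camera_model(n);R=cv2.Rodrigues(m["rvec"])[0];u=cv2.undistortPoints(np.array([[p]],float),m["mtx"],m["dist"])[0,0]
    return -R.T@m["tvec"],R.T@np.r_[u,1]
def onz(n,p,z):
    c,d=ray(n,p);return (c+d*(z-c[2])/d[2])[:2]
def proj(n,P):
    m=camera_model(n);return cv2.projectPoints(np.array(P,float),m["rvec"],m["tvec"],m["mtx"],m["dist"])[0][:,0]
E
python3 - <<'E'
from h import *
np.set_printoptions(precision=1,suppress=True)
print("plate top",*[onz("top",p,8) for p in[(240,215.1),(374.7,230),(232.4,285.6)]])
print("plate side",*[onz("side",p,8) for p in[(214.2,254.2),(280.4,363.8),(383.5,329.2)]])
print("pad top",*[onz("top",p,64) for p in[(349.3,277.8),(380,280.4),(378.2,299.3),(348.9,297.1)]])
print("pad side",*[onz("side",p,64) for p in[(297.7,296.9),(316.5,323.8),(288.5,332)]])
print("rod",*[onz("top",p,97) for p in[(311.8,238.9),(308.9,270)]])
print("small",onz("top",(282.5,202.5),38),onz("top",(328.5,200.5),54),onz("top",(299.5,304.5),14),onz("top",(270,300),9))
for n,z in(("usb",9),):print(onz("top",(257,299.5),9),onz("top",(284,300.5),9))
import scipy.spatial.transform as t
q=observe()["tool_rot"];print(t.Rotation.from_quat(np.r_[q[1:],q[0]]).as_matrix())
E
```

```text
plate top [583.8 447.1] [553.8 158.9] [433.3 461.5]
plate side [433.7 452.1] [403.3 168.4] [549.8 155.2]
pad top [454.1 217. ] [449.2 155.4] [411.4 158.9] [415.6 217.7]
pad side [453.5 210.5] [445.9 150.6] [410.3 155. ]
rod [530.  292.1] [470.1 297.3]
small [607.6 354. ] [610.3 259.2] [395.  318.1] [403.5 380.9]
[404.4 408.6] [402.7 351.2]
[[ 0.9 -0.   0.4]
 [-0.4 -0.   0.9]
 [-0.  -1.  -0. ]]
```

The plate and paddle measurements agree: yaw is about -0.1, paddle_top is near (431,180), and the edges come out at 38 mm. I'll go above the paddle with shut fingers, jaw axis along base x, aimed about 8 mm toward -y.

```bash
python3 -m inch '[0.033,0,-0.03,0.13,1, 0.066,0,-0.06,0.26,1, 0.1,0,-0.09,0.39,1, 0.133,0,-0.12,0.52,1, 0.166,0,-0.15,0.65,1, 0.2,0,-0.18,0.78,1, 0.233,0,-0.21,0.91,1, 0.266,0,-0.24,1.04,1, 0.3,0,-0.27,1.17,1, 0.331,0,-0.2995,1.274,1]'
```

```text
time: 1.1
ee_pos: [431.3, 170.6, 213.6]
tool_rot: [-0.473, 0.474, -0.525, 0.526]
ft_force: [-0.4, 1.1, 0.1]
gripper_width: 14.2
```

```bash
python3 -m inch '[0,0.03,0,0,1, 0,0.06,0,0,1, 0,0.09,0,0,1, 0,0.12,0,0,1, 0,0.135,0,0,1, 0,0.135,0,0,1]'
python3 - <<'E'
from h import *
a=camera("side")[180:380,190:430];b=camera("top")[190:330,260:428]
cv2.imwrite("pics/c1.png",cv2.convertScaleAbs(np.hstack([cv2.resize(a,(480,400),interpolation=2),cv2.resize(b,(320,267),interpolation=2).copy() if 0 else cv2.copyMakeBorder(cv2.resize(b,(320,267),interpolation=2),0,133,0,0,0)]),alpha=1.4))
s=observe();print(s["ee_pos"],proj("side",[s["ee_pos"]]),proj("top",[s["ee_pos"]]),s["gripper_width"])
E
```

```text
time: 1.7
ee_pos: [429.9, 170.1, 76.9]
tool_rot: [0.472, -0.475, 0.526, -0.525]
ft_force: [-0.0, -0.7, 0.0]
gripper_width: 1.0
[431.22294181 170.45593918  78.89448155] [[297.19578913 309.29171054]] [[373.46646925 289.90889855]] 0.7010437163723727
```

View pics/c1.png

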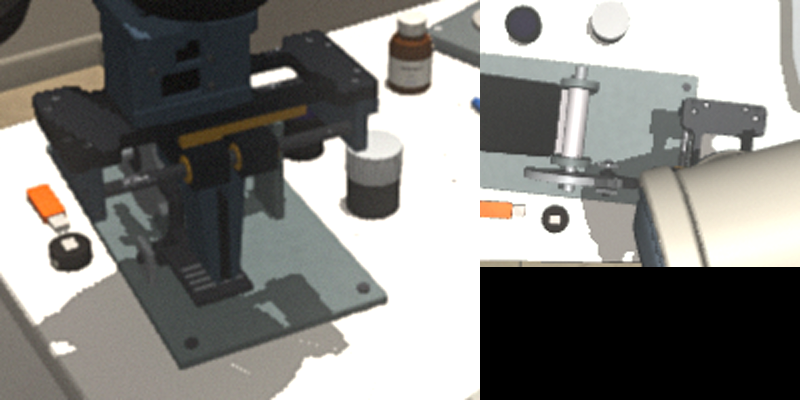

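The fingertips are over the paddle: tips at about (225,275) in the crop, paddle near edge at about (200–250,298). Pressing now.

```bash
python3 -m inch '[0,0.006,0,0,1, 0,0.012,0,0,1, 0.001,0.016,0,0,1, 0.002,0.020,0,0,1, 0.003,0.024,0,0,1, 0.004,0.028,0,0,1, 0.005,0.032,0,0,1, 0.005,0.034,0,0,1, 0.005,0.034,0,0,1]'
```

```text
time: 2.7
ee_pos: [430.5, 165.4, 44.6]
tool_rot: [0.472, -0.474, 0.526, -0.525]
ft_force: [-0.3, -1.0, 0.6]
gripper_width: 0.4
```

```bash
python3 -m inch '[0.001,0.003,0,0,1, 0.002,0.005,0,0,1, 0.002,0.007,0,0,1]'; python3 -m inch '[0,0.002,0,0,1, 0,0.003,0,0,1,0,0.004,0,0,1]'
```

```text
time: 3.0
ee_pos: [430.3, 163.4, 37.5]
tool_rot: [0.473, -0.474, 0.525, -0.525]
ft_force: [0.0, -1.0, 2.4]
gripper_width: 0.4
time: 3.3
ee_pos: [430.5, 163.4, 34.1]
tool_rot: [-0.473, 0.474, -0.525, 0.526]
ft_force: [-6.5, -3.7, 41.6]
gripper_width: 0.7
```

The stop is reached: at z = 34 the force climbs sharply to 41 N. Next is to lift clear and check.

```bash
python3 -m inch '[0,-0.02,0,0,1, 0,-0.06,0,0,1, 0,-0.10,0,0,1, 0,-0.14,0,0,1, 0,-0.18,0,0,1, 0,-0.2,0,0,1, 0,-0.2,0,0,1]'
python3 - <<'E'
from h import *
a=camera("side")[140:370,195:425]
cv2.imwrite("pics/c2.png",cv2.convertScaleAbs(cv2.resize(a,None,fx=2.6,fy=2.6,interpolation=2),alpha=1.6))
cl=(onz("top",(302.7,235.1),110)+onz("top",(299.3,272.2),110))/2;print("pad centre near hinge",cl)
O=np.array([495,294.5]);ex=np.array([.995,-.1]);print((cl-O)@ex)
for n,p in(("side",(241,161.5)),("side",(282,151))):print([onz(n,p,z) for z in(160,170,180)])
print([(onz("top",(236,226),z),onz("top",(231.5,265),z)) for z in (160,170,180)])
E
```

```text
time: 4.0
ee_pos: [432.0, 164.0, 236.7]
tool_rot: [-0.474, 0.472, -0.524, 0.526]
ft_force: [-0.5, 0.6, -0.9]
gripper_width: 0.2
pad centre near hinge [501.37516141 312.26256256]
4.567029343569022
[array([487.41453912, 436.56680471]), array([478.41838839, 414.91200435]), array([469.42223766, 393.257204  ])]
[array([557.20619887, 438.65762854]), array([546.31751598, 416.94613157]), array([535.4288331 , 395.23463459])]
[(array([549.41293917, 427.01389256]), array([479.77939391, 434.17289829])), (array([548.68854167, 425.15151953]), array([479.9543299 , 432.21806503])), (array([547.96414416, 423.2891465 ]), array([480.12926588, 430.26323178]))]
```

View pics/c2.png

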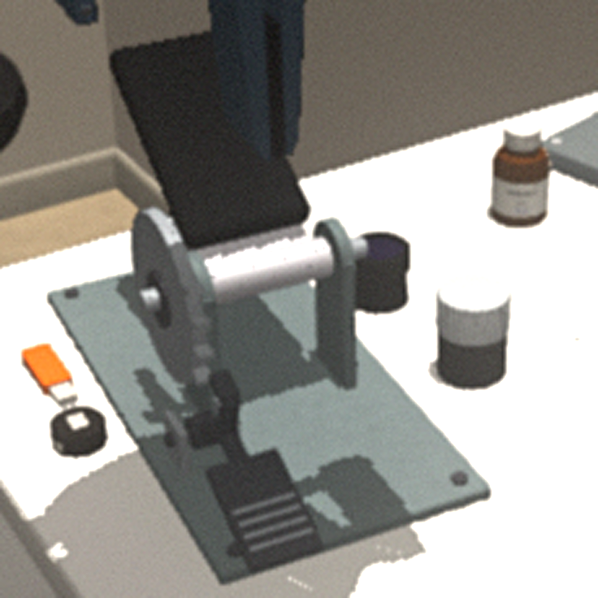

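The pawl is down with the hook clear of the teeth (hook near (225,390) in the crop, paddle near (265,500)), and the rest is still raised. The pad's centre line at y = 394 is at x ≈ 510, so I'll move there.

```bash
python3 -m inch '[-0.04,0,0.01,0,1, -0.08,0,0.02,0,1, -0.12,0,0.03,0,1, -0.16,0,0.04,0,1, -0.2,0,0.05,0,1, -0.237,0,0.055,0,1, -0.237,0,0.055,0,1, -0.237,0.02,0.055,0,1,-0.237,0.04,0.055,0,1,-0.237,0.05,0.055,0,1]'
```

```text
time: 5.05
ee_pos: [509.4, 392.6, 182.0]
tool_rot: [-0.472, 0.474, -0.525, 0.526]
ft_force: [1.2, -0.8, -0.6]
gripper_width: 0.1
```

Now pushing down gently, toward about z = 100 first.

```bash
python3 -m inch '[0,0.008,0,0,1, 0,0.016,0,0,1, 0,0.024,0,0,1, 0,0.032,0,0,1, 0,0.04,0,0,1, 0,0.048,0,0,1, 0,0.056,0,0,1, 0,0.064,0,0,1, 0,0.072,0,0,1, 0,0.08,0,0,1]'; python3 -m inch '[0,0.002,0,0,1, 0,0.004,0,0,1]'; python3 -m inch '[0,0.002,0,0,1, 0,0.003,0,0,1]'
```

```text
time: 6.05
ee_pos: [509.3, 392.6, 101.4]
tool_rot: [-0.472, 0.474, -0.525, 0.526]
ft_force: [0.3, 1.7, 3.8]
gripper_width: 0.5
time: 6.25
ee_pos: [509.0, 392.5, 97.0]
tool_rot: [-0.472, 0.474, -0.525, 0.526]
ft_force: [-1.1, 1.8, 3.2]
gripper_width: 0.3
time: 6.45
ee_pos: [509.2, 392.6, 96.0]
tool_rot: [-0.472, 0.474, -0.525, 0.526]
ft_force: [-11.8, -5.2, 44.4]
gripper_width: 0.7
```

The stop is reached at z = 96, as specified. I'll retreat and check.

```bash
python3 -m inch '[0,0,0,0,1, 0,-0.01,0,0,1, 0,-0.05,0,0,1, 0,-0.1,0,0,1, 0,-0.14,0,0,1, 0,-0.14,0,0,1, 0.1,-0.14,-0.04,0,1,0.14,-0.14,-0.09,0,1,0.18,-0.14,-0.13,0,1,0.18,-0.14,-0.13,0,1]'
python3 - <<'E'
from h import *
a=camera("side")[140:370,195:425]; cv2.imwrite("pics/c3.png",cv2.convertScaleAbs(cv2.resize(a,None,fx=2.6,fy=2.6,interpolation=2),alpha=1.6))
print(observe()["ft_force"],observe()["time"])
E
```

```text
time: 7.45
ee_pos: [377.0, 242.3, 236.3]
tool_rot: [-0.472, 0.474, -0.525, 0.526]
ft_force: [2.1, 0.4, 1.3]
gripper_width: 0.5
[-7.87365905 -1.66606358  0.64900242] 7.5
```

View pics/c3.png

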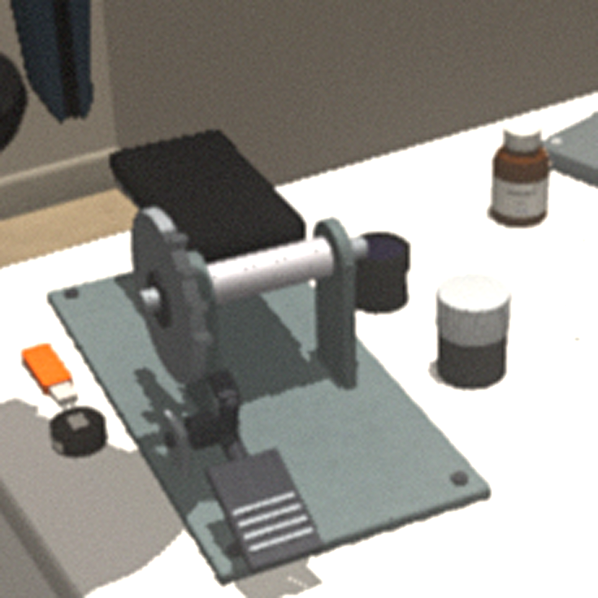

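The rest lies flat, the pawl is still down, and the small things have not moved: memory stick near (45,370), specimen near (78,430), loupe near (380,270), case near (472,335). The arm is in free air.

```bash
python3 -m inch '[0,0,0,0,1,0,0,0,0,1,0,0,0,0,1]'; python3 -c "
from station import *
print(sign_off())"
```

```text
time: 7.8
ee_pos: [370.6, 238.2, 235.4]
tool_rot: [0.47, -0.477, 0.525, -0.525]
ft_force: [0.6, -1.0, -0.1]
gripper_width: 0.6
the job is handed in; nothing more can be done
None
```

The job is handed in at about 7.8 s: the pawl is free and the rest lies flat on its stop. With the fingers shut, I pressed the paddle down to its stop, lifted clear, then pushed the pad down until it met its stop.

- **Pawl:** the paddle bottomed with the fingertips at z = 34 mm, as expected. The side view then showed the hook clear of the teeth while the rest was still raised.
- **Rest:** the pad met its stop at z = 96 mm, matching the given height. It moved under 3–4 N, so no tooth was holding it.
- **Forces:** the fingertip force rose briefly to about 42 N on the paddle's stop and 44 N on the rest's stop. That is well under the 120 N wrist limit. The 40 N limit is for the arm or gripper body; from the pictures and sizes only the fingertips touched anything.
- **Last picture:** the rest is flat, the pawl is down, and all four small things are where they were, judged by eye from the side view. The arm was in free air, reading about 1 N, within the sensor noise. One reading of about 8 N, taken just as the arm stopped, had gone by the next reading.

No check failed or disagreed by much. My one mismatch was about 8 mm in where the hinge centre lies along the base x axis, which the 74 mm wide pad easily allowed for.

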